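Fetch the standard from behind the solvent bottles and set it on the balance

ROBOT

A 7-joint arm with a two-finger parallel gripper is mounted at the origin on the work surface. World frame = base frame: x ahead of the robot, y to its left, z up, the work surface at z = 0. Lengths are in m, angles in rad, forces in N, time in s.
With the tool pointing down it reaches from about 0.425 to 0.925 m from the base axis. Payload 6.8 kg.
Tool frame: the origin (TCP) lies on the front face of the gripper's body, between the roots of the fingers; the fingertips stand 73 mm ahead of it and the grasp point (between the pads) lies 54 mm ahead of it (env.nose_length is the distance from the TCP to the fingertips, in m); z points along the fingers, y is the line along which they close (so a half turn about z gives the same grasp; the last joint's range is limited). The gripper opens to 85 mm and grips with 20 to 120 N. Pads are 22 mm wide; open, the fingers measure 114 mm over their backs; the gripper's body (76 mm by 85 mm) begins 54 mm behind the grasp point. The pads swing forward as they close: fully open they stand 13 mm farther back than shut.
Start: joints at [-1.427, 0.477, 0.022, 1.555, -0.011, 1.109, -0.083], TCP at [0.168, 0.654, 0.304] pointing down, gripper open.
Joint ranges: [-2.96, 2.96], [-0.34, 2.1], [-1.41, 1.46], [0.24, 2.44], [-1.37, 4.51], [0.17, 1.92], [-2.96, 2.96]. Speed limits (rad/s): [2.39, 2.39, 3.14, 3.14, 3.14, 3.14, 3.14].

INTERFACE

Orientations are given as a unit quaternion [w, x, y, z].
In Python, from cell import env, kin, camera, calibration, job gives the robot as it stands. The module is installed in compiled form; this text tells all that it offers. Calls block until the motion is done:
- env.reach(position, orientation): joint-space move of the TCP to a pose.
- env.movel(position, velocity=0.15, rot=None, stop_force=None): straight line of the TCP; rot=None keeps the orientation; velocity is the mean speed in m/s. With stop_force (N) it stops when the force on the tool has changed by that much, and returns True; else False.
- env.goto_joints(angles): joint-space move.
- env.grip(opening, f_grip=None): finger opening in m; f_grip is the grip in N (None keeps the last); returns when the fingers have stopped.
- env.dwell(seconds).
- kin.inverse_kinematics(position, orientation): joint angles nearest the present ones, or None.
- env.get_state(): the state.
- camera(name): name is "side" or "top"; returns (picture, depth): 480x640x3 uint8, blue, green, red; 480x640 float32, m along the optical axis (not along the pixel's ray), 0 where there is no reading.
- calibration(name): a dict with "fx", "fy", "cx", "cy" (pixels), "rvec" (rotation vector, rad) and "tvec" (3), from world to camera coordinates, as OpenCV has them. Camera axes: x right, y down, z forward; pixel columns grow to the right and rows downward; lengths in m; the calibration is good to about 2 mm. A picture is of the moment at which its call begins. calibration takes no time and is no camera call.
A pose or a line that the arm cannot do raises env.PlanningError and nothing moves.
- job.job_done(): hands the job in; it is judged then, once.
The state is a dict: "time": time; "qpos": joint angles; "joint_velocities": joint speeds; "joint_torque": joint torques, N m; "tcp_pos": TCP position; "orientation": TCP orientation; "force": force on the tool from outside, world axes, zero at the start; "torque": the same for the moment, N m; "opening": finger opening in m; "gripper_force": force on a finger pad.
Only numpy, scipy, OpenCV 4.12 (cv2) and the standard library are available. Lean on these libraries where they do the work, as an engineer would, in place of code of your own. Each camera call takes 0.05 s, during which the arm holds its last target. There are 200 camera calls.

TASK

The jar with the yellow lid stands in the white caddy behind two tall bottles. Without moving the jar yet, clear both bottles out of the caddy to stand on the blue tray; then set the jar, centred, on the round pan of the balance; and only then put each bottle back in the caddy on the very spot where it stood at the start, the blue-capped and the red-capped one each on its own. Set everything down upright and gently (no dropping or tipping over), let go of it, and leave the wrench, beaker and timer alone.

Things in the scene. Friction and masses are not known exactly. Their poses are not given: they have to be found in the camera images.
- blue_bottle_center (a point): Tall round amber bottle with a blue screw cap and a blue band on its paper label; loose, about 220 g. 130 mm tall: body 48 mm across up to 85 mm above its underside, sloping shoulder to 97 mm, cap 36 mm across from 97 to 130 mm (grip it by the cap). The point is its centre, 65 mm above its underside; z points up along its axis. It starts in the caddy, at the side nearer the robot; which of the two bottles is on the left differs from start to start.
- red_bottle_center (a point): The same bottle with a red screw cap and red band; same sizes and same kind of point (65 mm above its underside, 65 mm below the top of the cap).
- jar_center (a point): Low round white jar with a yellow lid, loose, about 180 g: 50 mm tall, 54 mm across, lid (top 14 mm) 56 mm across. The point is its centre, 25 mm above its underside; z up. It starts in the caddy behind (beyond, seen from the robot) the two bottles and between them.
- caddy: White open tray fixed to the bench, 160 mm (its x) by 200 mm (its y), rim 30 mm high, walls 4 mm, floor about 4 mm thick. Origin at the centre of its underside, on the bench; x points away from the robot within about 0.25 rad, z up. The bottles and the jar stand in it.
- tray: Low blue tray fixed to the bench, the side area for the bottles, empty at the start: 150 mm (its x) by 210 mm (its y), rim 14 mm high, walls 4 mm, floor about 4 mm thick. Origin at the centre of its underside, on the bench; z up. The two bottles stand well in it 50 mm to either side of its centre along its y.
- pan (a point): Centre of the top of the steel pan of the white laboratory balance (fixed, housing 200 mm by 170 mm, 50 mm high). The pan is a flat round disc 124 mm across whose top is 64 mm above the bench, 30 mm beyond the middle of the housing; it does not give. x points away from the robot within about 0.25 rad, z up.
- wrench: Bystander: plain steel wrench 200 mm long lying on the bench beyond the work. Origin at its underside.
- beaker: Bystander: small glass beaker, 60 mm across, 75 mm tall, standing beyond the work. Origin at the centre of its underside.
- timer: Bystander: flat black timer 50 by 80 by 22 mm lying beyond the work. Origin at the centre of its underside.

How it is judged:
On the way, in this order (a step that is already met when the one before it is completed fails the run):
1. both bottles stand released on the blue tray, the jar still in its place (x of blue_bottle_center in the frame of tray between -0.055 and 0.055 m and y of blue_bottle_center in the frame of tray between -0.085 and 0.085 m and z of each of blue_bottle_center, red_bottle_center in the frame of tray below 0.08 m and angle between each of blue_bottle_center, red_bottle_center's own z axis and vertical below 0.12 rad and contact force between each of blue_bottle, red_bottle and the fingers below 0.2 N and x of red_bottle_center in the frame of tray between -0.055 and 0.055 m and y of red_bottle_center in the frame of tray between -0.085 and 0.085 m and distance of jar_center from where it was at the start of the episode below 0.02 m), for 0.2 s.
2. the jar stands released, centred on the pan, both bottles still on the tray (x of blue_bottle_center in the frame of tray between -0.055 and 0.055 m and y of blue_bottle_center in the frame of tray between -0.085 and 0.085 m and z of each of blue_bottle_center, red_bottle_center in the frame of tray below 0.08 m and angle between each of blue_bottle_center, red_bottle_center, jar_center's own z axis and vertical below 0.12 rad and contact force between each of blue_bottle, red_bottle, jar and the fingers below 0.2 N and x of red_bottle_center in the frame of tray between -0.055 and 0.055 m and y of red_bottle_center in the frame of tray between -0.085 and 0.085 m and horizontal distance between jar_center and pan below 0.015 m and z of jar_center in the frame of pan between 0.02 and 0.03 m), for 0.2 s.
At the end, for the whole second after the job is handed in: The jar stands upright on the balance pan, its centre within 15 mm of the pan's centre; each bottle stands upright in the caddy within 15 mm of where it stood at the start; all three are released and at rest (horizontal distance between jar_center and pan below 0.015 m and z of jar_center in the frame of pan between 0.02 and 0.03 m and angle between each of jar_center, blue_bottle_center, red_bottle_center's own z axis and vertical below 0.12 rad and contact force between each of jar, blue_bottle, red_bottle and the fingers below 0.2 N and distance of each of blue_bottle_center, red_bottle_center from where it was at the start of the episode below 0.015 m and linear speed of each of blue_bottle, red_bottle, jar below 0.01 m/s and angular speed of each of blue_bottle, red_bottle, jar below 0.1 rad/s); the robot touches nothing.
It fails at once if a bottle or the jar is tipped over (more than 0.6 rad) (angle between any of blue_bottle_center, red_bottle_center, jar_center's own z axis and vertical above 0.6 rad).
It fails at once if a bottle or the jar is dropped (falls free faster than 0.75 m/s, about 30 mm of fall) or flung ((linear speed of blue_bottle above 0.75 m/s and contact force between blue_bottle and the fingers below 0.05 N) or (linear speed of red_bottle above 0.75 m/s and contact force between red_bottle and the fingers below 0.05 N) or (linear speed of jar above 0.75 m/s and contact force between jar and the fingers below 0.05 N)).
It fails at once if the wrench, beaker or timer is shifted by more than 30 mm (distance of any of wrench, beaker, timer from where it was at the start of the episode above 0.03 m).
It also fails if it takes over 134 s, if anything falls off the work surface, if the arm or the gripper's body presses on something with over 40 N, if the wrist force passes 120 N, or if a joint passes its speed limit or range.

## Working session

There is one attempt and no reset: what is moved stays moved. The work goes in short steps, each a Python script; the robot and the scene stay as the last script left them, time stands still between calls to the robot, and variables do not carry over. Pictures are saved under pics/ and viewed, at most 14 in all, crops included, and the job is handed in when it is done.

```bash
mkdir -p pics; cat > h.py <<'E'
import numpy as np, cv2
from cell import env, kin, camera, calibration, job
def cal(n):
    c=calibration(n); R=cv2.Rodrigues(np.array(c["rvec"],float))[0]; t=np.array(c["tvec"],float).ravel()
    return c,R,t
def plane(n,u,v,z):
    c,R,t=cal(n); d=R.T@np.array([(u-c["cx"])/c["fx"],(v-c["cy"])/c["fy"],1]); o=-R.T@t
    return o+d*(z-o[2])/d[2]
def cloud(n,dep):
    c,R,t=cal(n); v,u=np.mgrid[:480,:640]
    P=np.stack([(u-c["cx"])/c["fx"]*dep,(v-c["cy"])/c["fy"]*dep,dep],-1)
    return (P-t)@R
E
python3 - <<'E'
from h import *
for n in("top","side"):
    p,d=camera(n); cv2.imwrite(f"pics/{n}0.png",p); np.save(f"{n}0.npy",d)
    c,R,t=cal(n); print(n,c["fx"],-R.T@t,R[2])
s=env.get_state(); print(s["time"],s["tcp_pos"],s["orientation"])
E
```

```text
top 488.5785690518967 [ 0.447242   -0.02601292  0.92944443] [ 0.18349163  0.03483382 -0.9824039 ]
side 609.1122799019696 [0.45528118 0.94055242 0.77683345] [ 0.12062627 -0.80206571 -0.58492726]
0.1 [0.16808849 0.65331739 0.30302918] [-3.51622623e-05  1.25567309e-01  9.92084758e-01 -8.26000040e-04]
```

View pics/top0.png

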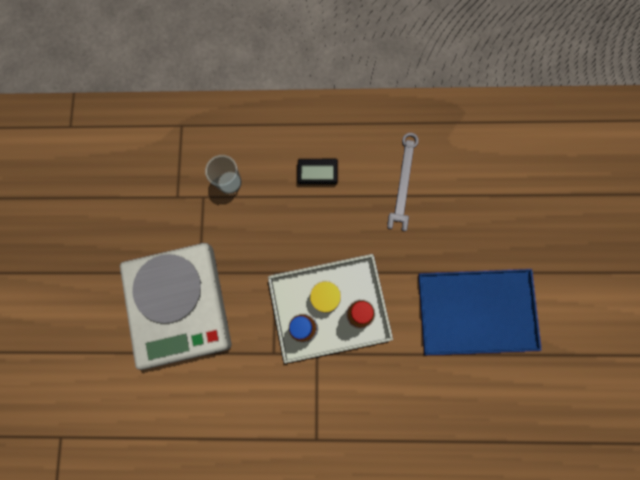

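View pics/side0.png

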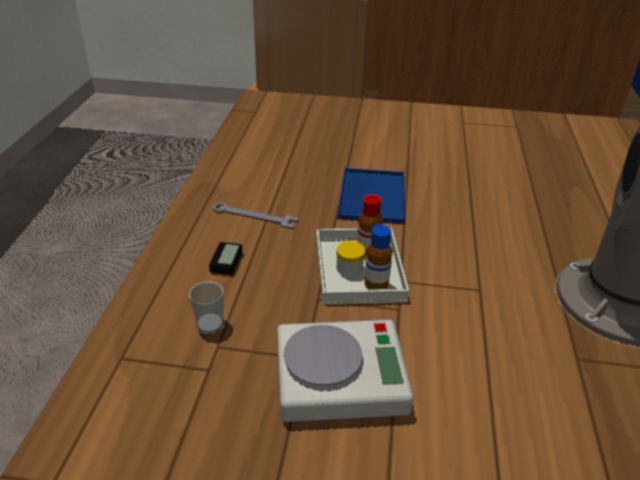

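Top view: blue cap at (301,328), red cap (361,313), jar lid (325,296), pan (167,288), caddy around (330,308), blue tray around (480,312). Side view agrees, with the tray empty. Now I'll measure.

```bash
cat >> h.py <<'E'
H=dict(blue=((105,150,110),(125,255,255)),red=((0,170,90),(6,255,255)),yellow=((20,150,100),(32,255,255)))
def top_of(n,p,dep,col,zt):
    """circle centre of the top face: colour mask, near the right height, ray onto the plane z=zt"""
    m=cv2.inRange(cv2.cvtColor(p,cv2.COLOR_BGR2HSV),*H[col]); Z=cloud(n,dep)[...,2]
    m[(abs(Z-zt)>0.008)|(dep==0)]=0
    cs=cv2.findContours(m,cv2.RETR_EXTERNAL,cv2.CHAIN_APPROX_NONE)[0]
    k=max(cs,key=cv2.contourArea); q=np.array([plane(n,u,v,zt)[:2] for u,v in k[:,0]],np.float32)
    (x,y),r=cv2.minEnclosingCircle(q); return np.array([x,y]),2*r,np.median(Z[m>0])
def rect(n,m,z):
    cs=cv2.findContours(m,cv2.RETR_EXTERNAL,cv2.CHAIN_APPROX_NONE)[0]
    k=max(cs,key=cv2.contourArea); q=np.array([plane(n,u,v,z)[:2] for u,v in k[:,0]],np.float32)
    return cv2.minAreaRect(q)
E
python3 - <<'E'
from h import *
for n in("top","side"):
    p=cv2.imread(f"pics/{n}0.png"); d=np.load(f"{n}0.npy"); C=cloud(n,d); Z=C[...,2]
    for c,z in(("blue",.134),("red",.134),("yellow",.054)): print(n,c,top_of(n,p,d,c,z))
    hsv=cv2.cvtColor(p,cv2.COLOR_BGR2HSV)
    m=cv2.inRange(hsv,(105,150,40),(125,255,255)); m[Z>0.03]=0; print("tray",rect(n,m,.012))
    m=((Z>.058)&(Z<.075)&(d>0)).astype(np.uint8); m[:, (slice(250,640) if n=="top" else slice(0,0))]=0
    if n=="side": m[:340]=0; 
    m=cv2.morphologyEx(m,cv2.MORPH_OPEN,np.ones((5,5),np.uint8))
    if n=="side": m[:,420:]=0; m[:325]=0
    print("pan",rect(n,m,.064),np.median(Z[m>0]))
    w=cv2.inRange(hsv,(0,0,110),(180,70,255)); 
    if n=="top": w[:,:255]=0;w[:245]=0;w[:,400:]=0; w=cv2.morphologyEx(w,cv2.MORPH_CLOSE,np.ones((5,5),np.uint8)); print("caddy",rect(n,w,.03))
E
```

```text
top blue (array([0.46196586, 0.03617426]), 0.03476320952177048, np.float64(0.133956702171768))
top red (array([ 0.48566133, -0.06327369]), 0.035200800746679306, np.float64(0.13385073229349853))
top yellow (array([ 0.51703024, -0.00111677]), 0.053276777267456055, np.float64(0.05406475926584841))
tray ((0.4936324656009674, -0.2829424738883972), (0.14636188745498657, 0.2082822173833847), 2.1851446628570557)
pan ((0.5321998000144958, 0.2827457785606384), (0.12268078327178955, 0.12168680131435394), 2.845350980758667) 0.06415730279134962
caddy ((0.4999440312385559, -0.008568696677684784), (0.16214139759540558, 0.2020086646080017), 11.940272331237793)
side blue (array([0.46161175, 0.03661632]), 0.03478241711854935, np.float64(0.13428547170178168))
side red (array([ 0.48576444, -0.06035436]), 0.03259708732366562, np.float64(0.13443589967538164))
side yellow (array([ 5.17172813e-01, -3.14988574e-04]), 0.05813867226243019, np.float64(0.05441971518907761))
tray ((0.492178350687027, -0.27781057357788086), (0.14654578268527985, 0.21796458959579468), 2.0093705654144287)
pan ((0.5282569527626038, 0.3012610077857971), (0.12232868373394012, 0.09111066907644272), 9.686691284179688) 0.0645503164619197
```

```bash
cat >> h.py <<'E'
Q=[0,0,1,0]
BLUE=np.array([.462,.0365]); RED=np.array([.4857,-.062]); JAR=np.array([.517,-.0005]); PAN=np.array([.532,.283])
TC=np.array([.4933,-.2815]); a=np.radians(2.1); TY=np.array([-np.sin(a),np.cos(a)])
TB=TC+.05*TY; TR=TC-.05*TY          # tray spots
ZB=.122+.054; ZJ=.044+.054; F=40
def st(m):
    s=env.get_state(); print(m,round(s["time"],1),np.round(s["tcp_pos"],4),"open",round(s["opening"],4),"gf",round(s["gripper_force"],1),"F",np.round(s["force"],1))
def at(xy,z,v=.2,sf=None): return env.movel([xy[0],xy[1],z],velocity=v,stop_force=sf)
def pick(xy,z,op,zup):
    at(xy,z+.10,.25); env.grip(op,F)
    if at(xy,z,.08,6): st("CONTACT on descent"); raise SystemExit
    env.grip(0.0,F); st("gripped"); at(xy,zup,.1)
def place(xy,z,op,zup):
    at(xy,zup,.2); at(xy,z+.015,.1); print("touch",at(xy,z-.003,.02,4)); st("down")
    env.grip(op); env.dwell(.2); at(xy,z+.10,.15); st("released")
E
python3 - <<'E'
from h import *
env.reach([RED[0],RED[1],.30],Q); st("above")
pick(RED,ZB,.06,ZB+.08); place(TR,ZB,.06,ZB+.08)
p,d=camera("side"); cv2.imwrite("pics/s1.png",p)
print(top_of("side",p,d,"red",.134))
E
```

```text
above 2.9 [ 0.486  -0.0612  0.3   ] open 0.0855 gf 0.0 F [-0.  -0.8  1. ]
gripped 5.2 [ 0.4861 -0.0622  0.1765] open 0.0348 gf 39.9 F [-1.3 -1.5  6.1]
touch True
down 9.2 [ 0.4951 -0.3315  0.1765] open 0.0352 gf 40.4 F [-0.4 -0.1  5.2]
released 10.6 [ 0.4948 -0.331   0.2752] open 0.06 gf 0.0 F [-1.3 -0.2 -0.6]
(array([ 0.4954561 , -0.33166191]), 0.03683417662978172, np.float64(0.13462847736408648))
```

View pics/s1.png

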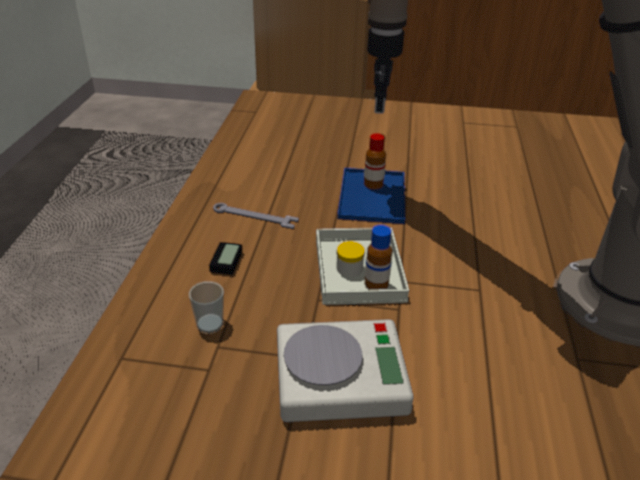

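The red bottle (377,160) stands upright on the tray, and the jar and blue bottle are untouched. Blue is next.

```bash
python3 - <<'E'
from h import *
pick(BLUE,ZB,.06,ZB+.08); place(TB,ZB,.06,ZB+.08)
at(JAR,.276,.25)
for n in("top","side"):
    p,d=camera(n); cv2.imwrite(f"pics/{n}2.png",p)
    for c,z in(("blue",.134),("red",.134),("yellow",.054)):
        try: print(n,c,top_of(n,p,d,c,z))
        except Exception as e: print(n,c,e)
E
```

```text
gripped 14.2 [0.4624 0.0367 0.1765] open 0.0351 gf 39.5 F [-1.   0.9  5.8]
touch True
down 18.1 [ 0.4915 -0.2315  0.1765] open 0.0349 gf 41.0 F [-0.4  0.   6.5]
released 19.5 [ 0.4911 -0.2311  0.2753] open 0.0602 gf 0.0 F [0.3 0.5 0.3]
top blue (array([ 0.4906027 , -0.23112488]), 0.03575418144464493, np.float64(0.13392713451399016))
top red (array([ 0.49536324, -0.33196998]), 0.03524697199463844, np.float64(0.13381575368867815))
top yellow max() iterable argument is empty
side blue (array([ 0.49039736, -0.23127557]), 0.03551212698221207, np.float64(0.13443843706213424))
side red (array([ 0.49628335, -0.33138496]), 0.03758709877729416, np.float64(0.1343034796621742))
side yellow (array([ 5.17361820e-01, -1.30314947e-04]), 0.05805973708629608, np.float64(0.05447497759036409))
```

View pics/side2.png

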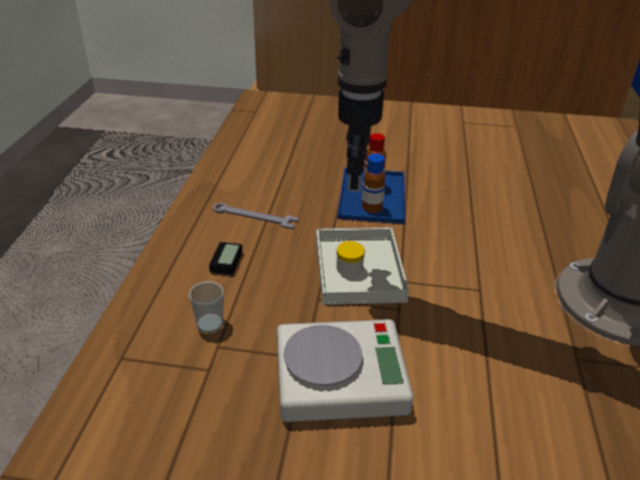

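Both bottles stand upright on the tray (374,185 and 377,150), and the jar (350,258) hasn't moved. Now the jar.

```bash
python3 - <<'E'
from h import *
pick(JAR,ZJ,.085,ZJ+.12); place(PAN,ZJ+.060,.085,ZJ+.12)
at([.48,0.15],.30,.25)
for n in("top","side"):
    p,d=camera(n); cv2.imwrite(f"pics/{n}3.png",p)
    try: print(n,top_of(n,p,d,"yellow",.114))
    except Exception as e: print(n,e)
E
```

```text
gripped 23.3 [ 5.172e-01 -5.000e-04  9.860e-02] open 0.055 gf 41.1 F [-1.8 -0.1  6.6]
touch True
down 27.5 [0.5319 0.283  0.1587] open 0.0549 gf 43.0 F [-1.1 -0.4  4.8]
released 29.0 [0.5314 0.2829 0.2572] open 0.0849 gf 0.0 F [-0.8 -0.6 -0.8]
top max() iterable argument is empty
side (array([0.53267622, 0.28306523]), 0.05740024149417877, np.float64(0.11447141428923015))
```

View pics/side3.png

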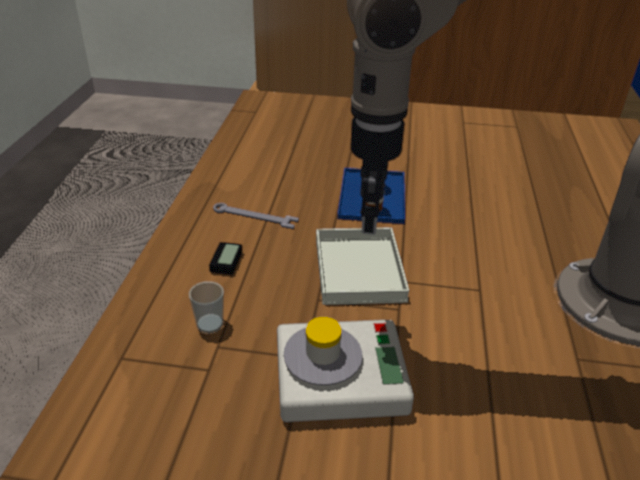

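View pics/top3.png

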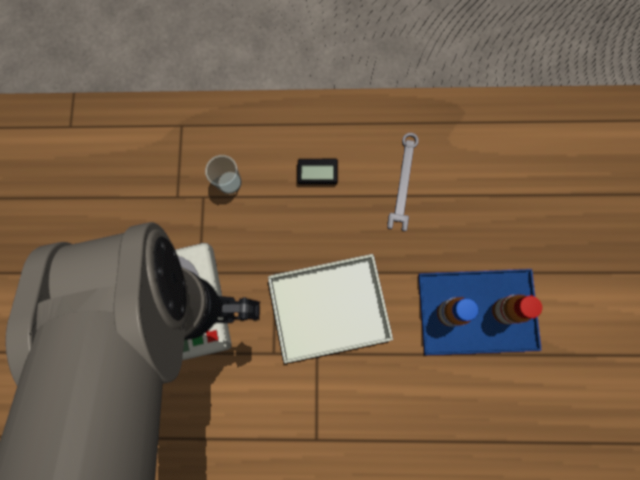

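The jar (323,345) is centred on the pan and upright, and both bottles are on the tray. Time to return them, blue first.

```bash
python3 - <<'E'
from h import *
at([.48,0.0],.30,.25)
pick(TB,ZB,.06,ZB+.08); place(BLUE,ZB,.06,ZB+.08)
pick(TR,ZB,.06,ZB+.08); place(RED,ZB,.06,ZB+.08)
at([.49,-.25],.32,.25); env.dwell(.5)
for n in("top","side"):
    p,d=camera(n); cv2.imwrite(f"pics/{n}4.png",p)
    for c,z in(("blue",.134),("red",.134),("yellow",.114)):
        try: print(n,c,top_of(n,p,d,c,z))
        except Exception as e: print(n,c,e)
st("end")
E
```

```text
gripped 33.8 [ 0.4918 -0.2315  0.1765] open 0.0347 gf 39.6 F [-0.8  1.3  5.9]
touch True
down 37.7 [0.462  0.0366 0.1765] open 0.0345 gf 40.8 F [-0.7 -0.1  6.7]
released 39.1 [0.4615 0.0366 0.2754] open 0.0602 gf 0.0 F [-0.8 -0.6  0.2]
gripped 42.7 [ 0.4954 -0.3317  0.1766] open 0.0349 gf 39.8 F [ 0.6 -0.2  4.4]
touch True
down 46.6 [ 0.4857 -0.062   0.1765] open 0.0349 gf 40.7 F [-1.3 -0.4  5.8]
released 48.0 [ 0.4852 -0.0617  0.2754] open 0.0601 gf 0.0 F [-0.4  0.2 -0.2]
top blue (array([0.4604826 , 0.03619697]), 0.034750163555145264, np.float64(0.1338596000308623))
top red (array([ 0.48505586, -0.06344499]), 0.03551073372364044, np.float64(0.1338981520698972))
top yellow (array([0.53215551, 0.2805934 ]), 0.05606135353446007, np.float64(0.11409155771822632))
side blue (array([0.46098158, 0.0370202 ]), 0.034975480288267136, np.float64(0.1345148914978878))
side red (array([ 0.48572358, -0.06023766]), 0.03241511434316635, np.float64(0.13434864444816935))
side yellow (array([0.53190851, 0.28323272]), 0.05726374313235283, np.float64(0.11439331840570317))
end 49.5 [ 0.49   -0.2499  0.32  ] open 0.06 gf 0.0 F [-0.2  0.1 -0. ]
```

View pics/side4.png

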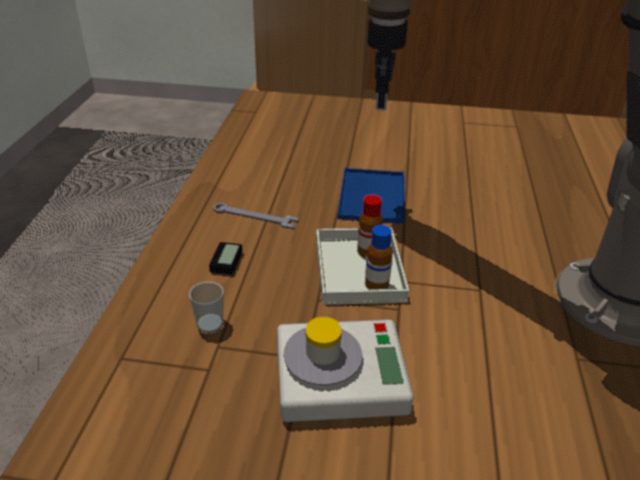

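Both bottles are back on their own spots, about 1–2 mm off (372,225 and 379,258). The jar is on the pan (323,345), and the arm is clear.

```bash
python3 -c "
from h import *
print(job.job_done())"
```

```text
the job is handed in; nothing more can be done
None
```

The job is handed in at about 50 s on the robot's clock: the jar stands centred on the pan to within about 3 mm and both bottles are back on their own spots to within about 2 mm, all upright and released; the verdict was not shown.

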